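# Load the air stones and hold the drying valve open

### The arm

A 6-joint arm with a two-finger parallel gripper is mounted at the origin on the work surface. World frame = base frame: x ahead of the robot, y to its left, z up, the work surface at z = 0. Lengths are in m, angles in rad, forces in N, time in s.
With the tool pointing down it reaches from about 0.4 to 0.825 m from the base axis. Payload 7 kg.
Tool frame: the origin (TCP) lies between the finger pads; the fingertips stand 17 mm ahead of it and the grasp point (between the pads) lies 2 mm behind it (robot.tip_reach is the distance from the TCP to the fingertips, in m); z points along the fingers, y is the direction in which the jaws open and shut (so a half turn about z gives the same grasp; the last joint's range is limited). The gripper opens to 88 mm and grips with 3 to 60 N. Pads are 19 mm wide; open, the fingers measure 130 mm over their backs; the gripper's body (78 mm by 193 mm) begins 47 mm behind the grasp point.
Start: joints at [-0.966, 0.359, 0.012, 0, -1.224, -0.288], TCP at [0.21, -0.641, 0.244] pointing down, gripper open.
Joint ranges: [-3.07, 3.07], [-1.43, 2.12], [-1.02, 1.25], [-3.03, 1.67], [-3.05, -0], [-3.03, 3.03]. Speed limits (rad/s): [2.39, 2.39, 3.01, 3.14, 3.14, 3.14].

### API

Orientations are given as a rotation vector (axis times angle).
In Python, from bench import robot, vision gives the robot as it stands.
- The arm moves only by the shell command python3 -m handwheel 'ROWS' [FORCE]. ROWS is JSON, one flat list of numbers, 7 for each row, row after row: the shift along the tool's x, y, z in m, then the turn, a rotation vector about the tool's x, y, z in degrees, then the gripper command: -1 is shut, 1 is fully open, values between are in proportion. A call has 1 to 12 rows; each row is the pose to reach, as a shift and turn from the pose measured when the call began, along the tool's axes at that moment; what a row does not reach only later rows make up. A row lasts 1/10 s, in which the tool goes at most 50 mm and 8.59 degrees, less where a joint would pass 70% of its speed; a pose out of reach is approached as far as the arm can. A call with a gripper value outside its range is refused whole. The fingers move at their own pace and stop on an object; FORCE is the grip in N (left out, the last holds). Time passes only in rows, so rows that repeat a pose let the fingers close. It gives the time, the measured TCP pose, the force and the opening at its end, in the units of the state.
- robot.get_state(): the state, without advancing time (a new reading comes with each control period).
- vision.camera(name): name is "side" or "top" or "wrist"; returns a dict with "image" (400x640x3 uint8, red, green, blue), "depth" (400x640 float32, m along the optical axis (not along the pixel's ray), 0 where there is no reading), "fx", "fy", "cx", "cy" (pixels), "R" (3x3) and "t" (3): a world point X has camera coordinates R X + t. Camera axes: x right, y down, z forward; pixel columns grow to the right and rows downward; lengths in m; the calibration is good to about 2 mm. A picture is of the moment at which its call begins.
- robot.hand_in(): hands the job in, once; it reports no verdict.
The state is a dict: "time_s": time; "joint_pos": joint angles; "dq": joint speeds; "joint_torque": joint torques, N m; "position": TCP position; "tool_rot": TCP orientation; "force": force on the tool from outside, world axes, zero at the start; "ft_torque": the same for the moment, N m; "width": finger opening in m.
Only numpy, scipy, OpenCV 4.12 (cv2) and the standard library are available. Lean on these libraries where they do the work, as an engineer would, in place of code of your own. Each camera call takes 0.05 s, during which the arm holds its last target. There are 200 camera calls.

### The job

Stand the three washed air stones from the white tray upright in the three-well drying carrier, one in each well and resting on the well's floor. Then pull the upright black handle of the self-closing air valve out until the slide's pointer is beside the small brass clip on the rail, within the clip's width, and keep it there: finish while still gripping the handle at the mark, because the spring shuts the valve as soon as you let go. Do not disturb the amber jar, the beaker or the white bottle.

Things in the scene. Friction and masses are not known exactly. Their poses are not given: they have to be found in the camera images.
- stone_a_center (a point): air stone: an upright terracotta-coloured ceramic cylinder, 26 mm in diameter, 36 mm tall, about 20 to 45 g, standing loose in the tray; this point is its centre, half-way up; z is the cylinder's axis (up)
- stone_b_center (a point): air stone: an upright terracotta-coloured ceramic cylinder, 26 mm in diameter, 36 mm tall, about 20 to 45 g, standing loose in the tray; this point is its centre, half-way up; z is the cylinder's axis (up)
- stone_c_center (a point): air stone: an upright terracotta-coloured ceramic cylinder, 26 mm in diameter, 36 mm tall, about 20 to 45 g, standing loose in the tray; this point is its centre, half-way up; z is the cylinder's axis (up)
- well0 (a point): round well of the carrier, 36 mm wide, 16 mm deep, flat floor; this point is the centre of its mouth, on the carrier's flat top, 45 mm above the bench. x, y, z axes are those of the rig: z up, -x the way the valve slide pulls out (roughly to the robot), y along the row of wells, 52 mm apart. A seated stone's centre stands 2 mm above this point, and 20 mm of the stone stick out. All three wells start empty
- well1 (a point): round well of the carrier, 36 mm wide, 16 mm deep, flat floor; this point is the centre of its mouth, on the carrier's flat top, 45 mm above the bench. x, y, z axes are those of the rig: z up, -x the way the valve slide pulls out (roughly to the robot), y along the row of wells, 52 mm apart. A seated stone's centre stands 2 mm above this point, and 20 mm of the stone stick out. All three wells start empty
- well2 (a point): round well of the carrier, 36 mm wide, 16 mm deep, flat floor; this point is the centre of its mouth, on the carrier's flat top, 45 mm above the bench. x, y, z axes are those of the rig: z up, -x the way the valve slide pulls out (roughly to the robot), y along the row of wells, 52 mm apart. A seated stone's centre stands 2 mm above this point, and 20 mm of the stone stick out. All three wells start empty
- handle (a point): grip of the valve slide: an upright black plastic block, 18 mm (along the slide's travel, x) by 30 mm (across, y) by 70 mm tall; this point is its centre line, 17 mm below its top and 95 mm above the bench. The handle's foot, 42 mm above the bench, stands on a flat steel slide 26 mm wide. The valve housing's near face is 48 mm from the handle's +x face when shut and its top is 56 mm above the bench. x, y, z axes as those of the rig; the handle pulls out in -x
- pointer (a point): end of the pointer, a flat steel finger 4 mm wide that sticks out sideways (-y) from the foot of the handle and moves with it; its middle lies at the handle's centre along the travel. This point is the middle of its end, 39 mm above the bench. Axes as those of the rig
- slide: the sliding part of the valve with handle and pointer; origin on the centre line under the handle, 12 mm above the bench, axes as those of the rig. It slides 65 mm along -x from shut; a spring always pulls it back shut, with about 3 N when shut and about 1.1 N more for each 10 mm; it has no catch and no stop at the clip
- clip: small brass saddle clip, 12 mm wide along the travel (x), on the upright aluminium rail on the -y side of the slide; it is the mark. It is fixed during the job, 25 to 45 mm out from the shut pointer; x is along the travel (pull is towards -x), z up. Origin at the middle of its width, 22 mm above the bench; its top is 47 mm above the bench
- tray: shallow white plastic tray, 130 x 190 mm (x, y), 10 mm high with 4 mm walls, floor 4 mm above the bench, fixed; origin under its centre. The stones stand in a loose row along its y, about 55 mm apart
- jar: bystander: amber glass jar with a blue cap, 60 mm wide, 85 mm tall; origin under its centre
- beaker: bystander: clear glass beaker, 72 mm wide, 90 mm tall; origin under its centre
- bottle: bystander: white plastic bottle with a red cap, 70 mm wide, 120 mm tall; origin under its centre
Mind the look-alikes: they are no part of the job. Leave any purple or turquoise look-alike of the part that bears stone_c_center alone.

How it is judged:
On the way, in this order (a step that is already met when the one before it is completed fails the run):
1. each of the three wells holds one upright stone resting on its floor (((horizontal distance between stone_a_center and well0 below 0.0075 m and z of stone_a_center in the frame of well0 between -0.002 and 0.006 m and angle between stone_a_center's own z axis and vertical below 0.2 rad) or (horizontal distance between stone_b_center and well0 below 0.0075 m and z of stone_b_center in the frame of well0 between -0.002 and 0.006 m and angle between stone_b_center's own z axis and vertical below 0.2 rad) or (horizontal distance between stone_c_center and well0 below 0.0075 m and z of stone_c_center in the frame of well0 between -0.002 and 0.006 m and angle between stone_c_center's own z axis and vertical below 0.2 rad)) and ((horizontal distance between stone_a_center and well1 below 0.0075 m and z of stone_a_center in the frame of well1 between -0.002 and 0.006 m and angle between stone_a_center's own z axis and vertical below 0.2 rad) or (horizontal distance between stone_b_center and well1 below 0.0075 m and z of stone_b_center in the frame of well1 between -0.002 and 0.006 m and angle between stone_b_center's own z axis and vertical below 0.2 rad) or (horizontal distance between stone_c_center and well1 below 0.0075 m and z of stone_c_center in the frame of well1 between -0.002 and 0.006 m and angle between stone_c_center's own z axis and vertical below 0.2 rad)) and ((horizontal distance between stone_a_center and well2 below 0.0075 m and z of stone_a_center in the frame of well2 between -0.002 and 0.006 m and angle between stone_a_center's own z axis and vertical below 0.2 rad) or (horizontal distance between stone_b_center and well2 below 0.0075 m and z of stone_b_center in the frame of well2 between -0.002 and 0.006 m and angle between stone_b_center's own z axis and vertical below 0.2 rad) or (horizontal distance between stone_c_center and well2 below 0.0075 m and z of stone_c_center in the frame of well2 between -0.002 and 0.006 m and angle between stone_c_center's own z axis and vertical below 0.2 rad))), for 0.2 s.
2. the fingers hold the slide with its pointer beside the clip (x of pointer in the frame of clip between -0.006 and 0.006 m and contact force between slide and the fingers above 2 N), for 0.5 s.
At the end, for the whole second after the job is handed in: Ends holding: pointer within 6 mm of the clip's middle along the travel and under 10 mm/s, fingers pressing the slide with over 2 N; in each well one stone, upright within 0.2 rad, within 7.5 mm of the well's axis, its centre 2 mm below to 6 mm above the mouth (all of step 1 and all of step 2 and linear speed of slide below 0.01 m/s); the arm keeps its last pose, push and grip.
It fails at once if the amber jar is moved more than 25 mm or tipped over (distance of jar from where it was at the start of the episode above 0.025 m or angle between jar's own z axis and vertical above 0.35 rad).
It fails at once if the beaker is moved more than 25 mm or tipped over (distance of beaker from where it was at the start of the episode above 0.025 m or angle between beaker's own z axis and vertical above 0.35 rad).
It fails at once if the white bottle is moved more than 25 mm or tipped over (distance of bottle from where it was at the start of the episode above 0.025 m or angle between bottle's own z axis and vertical above 0.35 rad).
It also fails if it takes over 72 s, if anything falls off the work surface, if the arm or the gripper's body presses on something with over 40 N, if the wrist force passes 120 N, or if a joint passes its speed limit or range.

## Working session

There is one attempt and no reset: what is moved stays moved. The work goes in short steps, Python scripts to look and compute and a shell command to move; the robot and the scene stay as the last step left them, time stands still between calls to the robot, and variables do not carry over. Pictures are saved under pics/ and viewed, about 8 in all and at most 12, crops included, and the job is handed in when it is done.

```bash
mkdir -p pics; ls; python3 - <<'E'
from bench import robot, vision
import cv2
s=robot.get_state();print(s)
for n in("top","side"):
    c=vision.camera(n);cv2.imwrite(f"pics/{n}0.png",c["image"][:,:,::-1]);print(n,c["fx"],c["cx"],c["cy"],c["R"].tolist(),c["t"].tolist())
E
```

```text
pics
{'time_s': 0.0, 'joint_pos': array([-9.65878208e-01,  3.59417528e-01,  1.10464487e-02, -3.69890576e-04,
       -1.22411370e+00, -2.88105570e-01]), 'dq': array([-3.67449556e-05, -1.92215123e-03, -2.67665397e-03, -4.43548517e-04,
        1.35130027e-04, -1.18858172e-03]), 'joint_torque': array([ 2.50460238e-03, -5.82711482e+01,  2.93062466e+01,  6.99718729e+00,
        6.91790512e-03, -9.12208907e-05]), 'position': array([ 0.21012357, -0.64096119,  0.2425939 ]), 'tool_rot': array([ 4.95308305e-01, -3.10187961e+00, -2.62773684e-03]), 'force': array([0.06131256, 0.32328109, 0.29887568]), 'ft_torque': array([ 0.00039331, -0.01890716, -0.06570353]), 'width': 0.08769984772686312}
top 500.76271405960705 325.6377058708994 199.914454191911 [[0.010071558402156514, -0.9999015664119548, -0.009768377463595344], [-0.990764482088622, -0.008657563499839696, -0.1353173589230571], [0.135219468801712, 0.011041018121784341, -0.9907541527421512]] [-0.05428514096502855, 0.6124747743322486, 1.5141783273074725]
side 415.20331960286103 316.23961228056174 200.73982378563548 [[-0.7820929626154904, -0.6230429140990076, -0.012170662198167918], [-0.38672703147761783, 0.5005799001093049, -0.7745075640244373], [0.4886438385489321, -0.6010301912529644, -0.6324475537549262]] [0.41067252067355414, 0.31937570459694614, 0.8727516639492087]
```

View pics/top0.png

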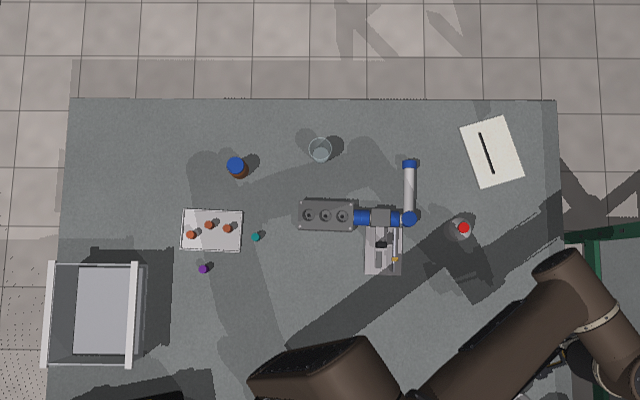

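View pics/side0.png

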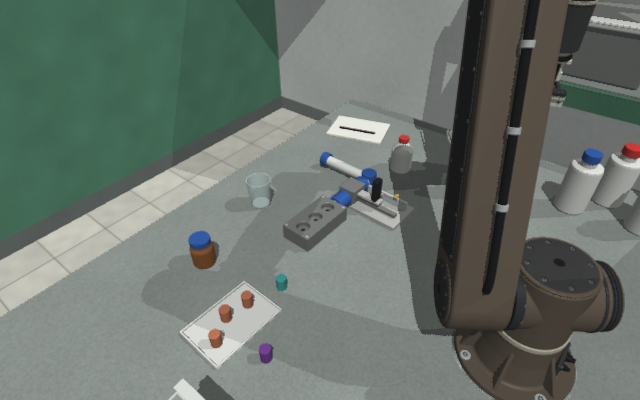

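The top view shows the stones at (191,235), (209,225) and (228,229), the wells at (308,214), (325,216) and (342,216), the black handle at (381,244) and the clip at (395,260). The purple and turquoise decoys lie outside the tray. The side view agrees.

```bash
cat > h.py <<'E'
import numpy as np, cv2
from scipy.spatial.transform import Rotation as Rn
from bench import robot, vision
def ray(c,px,z):
    px=np.atleast_2d(np.asarray(px,float)); d=np.c_[(px[:,0]-c["cx"])/c["fx"],(px[:,1]-c["cy"])/c["fy"],np.ones(len(px))]@c["R"]
    o=-c["R"].T@c["t"]; return o+d*((z-o[2])/d[:,2])[:,None]
def cloud(c):
    v,u=np.mgrid[:400,:640]; D=c["depth"]
    P=np.stack([(u-c["cx"])/c["fx"]*D,(v-c["cy"])/c["fy"]*D,D],-1)
    P=(P-c["t"])@c["R"]; P[D==0]=np.nan; return P
def pix(c,X):
    q=c["R"]@np.asarray(X,float)+c["t"]; return np.array([c["fx"]*q[0]/q[2]+c["cx"],c["fy"]*q[1]/q[2]+c["cy"]])
def hsv(c): return cv2.cvtColor(c["image"],cv2.COLOR_RGB2HSV)
def blobs(m,amin=15):
    n,l,st,ce=cv2.connectedComponentsWithStats(m.astype(np.uint8)); return [(l==i,st[i],ce[i]) for i in range(1,n) if st[i,4]>=amin]
def tool(p,yaw=None):
    """shift (tool axes, mm) to world TCP p, and turn about tool z so the jaw axis y lies at world yaw (deg, mod 180)"""
    s=robot.get_state(); R=Rn.from_rotvec(s["tool_rot"]); M=R.as_matrix()
    sh=M.T@(np.asarray(p)-s["position"])*1e3
    out=["shift mm",sh.round(1),"len",np.linalg.norm(sh).round(0)]
    if yaw is not None:
        cands=[]
        for k in (0,180):
            a=np.radians(yaw+k); y=np.array([np.cos(a),np.sin(a),0]);z=np.array([0,0,-1.]);x=np.cross(y,z)
            cands.append(np.degrees((R.inv()*Rn.from_matrix(np.c_[x,y,z])).as_rotvec()))
        out+=["turns",[c.round(1).tolist() for c in cands]]
    print(*out)
E
python3 - <<'E'
from h import *
c=vision.camera("top");H=hsv(c);P=cloud(c)
m=((H[...,0]<12)&(H[...,1]>110)&(H[...,2]>80))
m[:, :150]=0;m[280:]=0
for b,st,ce in blobs(m):
    z=P[b][:,2];t=P[b][z>0.034]; print("orange",ce.round(1),st[4],z.max().round(3),t.mean(0).round(4) if len(t) else "", ray(c,ce,.035).round(4))
for q in[(308,214),(325,216),(342,216)]: print("well",ray(c,q,.045).round(4))
for nm,q,z in[("handle",(381,244),.112),("clip",(395,260),.047)]: print(nm,ray(c,q,z).round(4))
# handle top via depth
w=P[225:265,365:405]; t=w[(w[...,2]>.1)]; print("handle depth",t.mean(0).round(4),t.min(0),t.max(0),len(t))
g=P[195:235,295:360];t=g[(g[...,2]>.04)&(g[...,2]<.05)];r=cv2.minAreaRect((t[:,:2]*1000).astype(np.float32));print("carrier",r,len(t))
cv2.imwrite("pics/top1.png",cv2.resize(c["image"][190:290,290:430,::-1],None,fx=5,fy=5,interpolation=cv2.INTER_CUBIC))
s=robot.get_state();print(Rn.from_rotvec(s["tool_rot"]).as_matrix().round(3))
w=vision.camera("wrist");q=Rn.from_rotvec(s["tool_rot"]).as_matrix();print("cam in tool",(q.T@(-w["R"].T@w["t"]-s["position"])).round(3),(w["R"]@q).round(3).tolist(),w["fx"])
E
```

```text
orange [208.3 224.4] 47 0.051 [0.5338 0.3144 0.0408] [[0.5338 0.3152 0.035 ]]
orange [463.2 227.1] 97 0.129 [ 0.5256 -0.4517  0.1195] [[ 0.5327 -0.474   0.035 ]]
orange [226.6 228. ] 49 0.047 [0.5231 0.2568 0.0411] [[0.5232 0.2577 0.035 ]]
orange [190.  234.2] 53 0.046 [0.5034 0.3703 0.0397] [[0.5028 0.3708 0.035 ]]
well [[0.5681 0.0055 0.045 ]]
well [[ 0.5624 -0.0471  0.045 ]]
well [[ 0.5628 -0.0995  0.045 ]]
handle [[ 0.4746 -0.2126  0.112 ]]
clip [[ 0.4296 -0.2614  0.047 ]]
handle depth [ 0.476  -0.2138  0.112 ] [ 0.46864919 -0.22786425  0.10284395] [ 0.48362048 -0.19878859  0.11855631] 61
carrier ((566.2241821289062, -57.25874328613281), (191.1211700439453, 90.84842681884766), 88.22691345214844) 1154
[[-0.95  -0.311 -0.001]
 [-0.311  0.95   0.001]
 [ 0.     0.001 -1.   ]]
cam in tool [ 0.073 -0.001 -0.141] [[-0.001, 1.0, -0.001], [-0.963, -0.001, -0.271], [-0.271, 0.001, 0.963]] 314.2127820604566
```

View pics/top1.png

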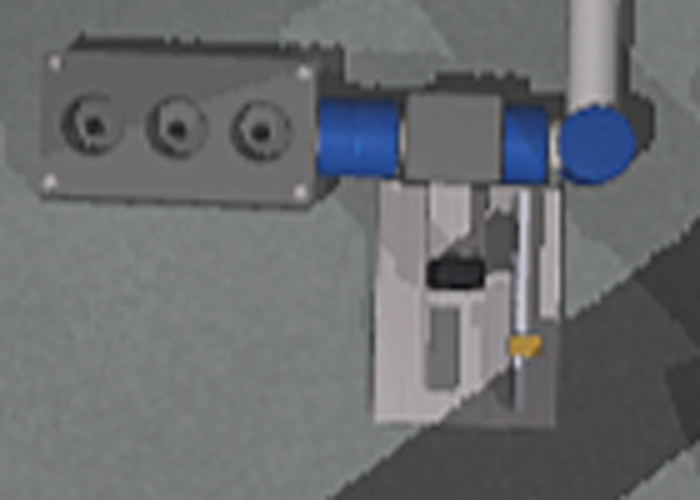

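The crop of the top view shows three wells with a hole in each floor, the black handle at crop (455,272) and the brass clip at crop (525,346). Next I go over the rig for a close wrist view.

```bash
python3 -c "
from h import *
tool((.52,-.13,.25),178)"
```

```text
shift mm [-453.6  389.2   -6.7] len 598.0 turns [[0.1, 0.0, -69.9], [0.0, -0.1, 110.1]]
```

```bash
python3 -m handwheel '[-0.454,0.389,-0.007,0,0,-70,1, -0.454,0.389,-0.007,0,0,-70,1, -0.454,0.389,-0.007,0,0,-70,1, -0.454,0.389,-0.007,0,0,-70,1, -0.454,0.389,-0.007,0,0,-70,1, -0.454,0.389,-0.007,0,0,-70,1, -0.454,0.389,-0.007,0,0,-70,1, -0.454,0.389,-0.007,0,0,-70,1, -0.454,0.389,-0.007,0,0,-70,1, -0.454,0.389,-0.007,0,0,-70,1, -0.454,0.389,-0.007,0,0,-70,1, -0.454,0.389,-0.007,0,0,-70,1]'
python3 -m handwheel '[0,0,0,0,0,0,1, 0,0,0,0,0,0,1]'
python3 - <<'E'
from h import *
s=robot.get_state();print(s["time_s"],s["position"],s["joint_pos"].round(2))
c=vision.camera("wrist");cv2.imwrite("pics/w1.png",c["image"][:,:,::-1]); np.save("w1.npy",c,allow_pickle=True)
E
```

```text
time_s: 1.4
position: [0.5211, -0.128, 0.2506]
tool_rot: [-2.185, 2.256, 0.001]
force: [1.1, -0.5, -0.1]
width: 0.0875
time_s: 1.6
position: [0.5214, -0.1267, 0.2503]
tool_rot: [-2.188, 2.254, 0.002]
force: [-0.5, -0.5, -0.2]
width: 0.0876
1.6 [ 0.52142896 -0.12674024  0.25027002] [ 0.13  0.13 -0.28 -0.   -1.16 -0.16]
```

View pics/w1.png

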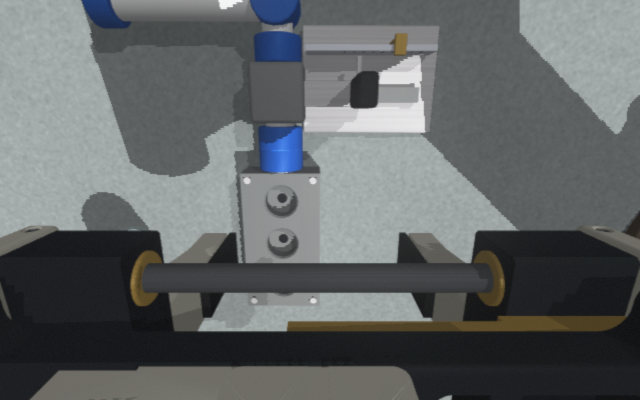

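The wrist view shows two wells at (282,200) and (283,241), carrier screws at (247,181), (313,181), (254,299) and (313,300), the handle at (364,88) and the clip at (400,44). The third well is behind the gripper.

```bash
cat > wells.py <<'E'
from h import *
def wells(c,box):
    P=cloud(c);z=P[...,2];u0,u1,v0,v1=box
    m=np.zeros(z.shape,bool);m[v0:v1,u0:u1]=(z<.040)[v0:v1,u0:u1]
    out=[]
    for b,st,ce in blobs(m,60):
        k,_=cv2.findContours(b.astype(np.uint8),0,1);k=max(k,key=cv2.contourArea)[:,0]
        X=ray(c,k,.045)[:,:2];(x,y),r=cv2.minEnclosingCircle((X*1000).astype(np.float32))
        A=np.c_[2*X,np.ones(len(X))];q=np.linalg.lstsq(A,(X**2).sum(1),rcond=None)[0]
        print("px",ce.round(0),"lsq",(q[:2]*1000).round(1),"r",round(1e3*np.sqrt(q[2]+q[0]**2+q[1]**2),1),"enc",round(x,1),round(y,1),round(r,1))
E
python3 - <<'E'
from wells import *
c=np.load("w1.npy",allow_pickle=True).item()
P=cloud(c);print("top z",P[170:176,265:300,2].mean(),P[220,245:255,2])
wells(c,(255,308,180,258))
H=hsv(c)
m=(H[...,2]<60);m[:60]=0;m[115:]=0;m[:,:340]=0;m[:,390:]=0
w=P[60:115,340:390];t=w[(w[...,2]>.106)&(w[...,2]<.118)];print("handle top",len(t),t.mean(0).round(4),cv2.minAreaRect((t[:,:2]*1000).astype(np.float32)))
m=(H[...,0]>12)&(H[...,0]<30)&(H[...,1]>110);m[60:]=0
for b,st,ce in blobs(m):
    if 380<ce[0]<420:
        t=P[b];print("clip px",ce,st,"z",np.nanmax(t[:,2]));t=t[t[:,2]>.043];print("clip top",len(t),t.mean(0).round(4),cv2.minAreaRect((t[:,:2]*1000).astype(np.float32)),ray(c,ce,.045))
s=[ray(c,q,.046)[0] for q in[(247,181),(313,181),(254,299.5),(313.5,300)]];print("screws",np.round(s,4),np.mean(s,0))
E
```

```text
top z 0.04493179127802002 [0.0437336  0.04329463 0.0454019  0.04492479 0.04405572 0.0457067
 0.04463115 0.04378321 0.04433829 0.04370397]
px [281. 200.] lsq [ 563.9 -101.5] r 17.0 enc 563.9 -101.4 17.6
px [282. 242.] lsq [565.7 -50.1] r 16.7 enc 565.6 -49.8 17.6
handle top 758 [ 0.4764 -0.2155  0.1106] ((475.93023681640625, -215.59169006347656), (29.05288314819336, 18.096982955932617), 88.34709930419922)
clip px [400.12173913  43.86956522] [394  34  13  21 230] z 0.048477170696179135
clip top 227 [ 0.4346 -0.2609  0.0463] ((434.63372802734375, -260.71417236328125), (18.62140464782715, 11.117011070251465), 88.0768814086914) [[ 0.43435821 -0.26116647  0.045     ]]
screws [[ 0.6006 -0.1255  0.046 ]
 [ 0.5265 -0.1233  0.046 ]
 [ 0.6057  0.0265  0.046 ]
 [ 0.5311  0.0295  0.046 ]] [ 0.56596826 -0.04821868  0.046     ]
```

```bash
python3 -c "
from h import *
tool((.52,.33,.25),178)"
```

```text
shift mm [-457.5   15.     0.8] len 458.0 turns [[0.0, 0.1, 0.2], [-0.1, 0.1, -179.8]]
```

```bash
python3 -m handwheel '[-0.457,0.015,0,0,0,0,1, -0.457,0.015,0,0,0,0,1, -0.457,0.015,0,0,0,0,1, -0.457,0.015,0,0,0,0,1, -0.457,0.015,0,0,0,0,1, -0.457,0.015,0,0,0,0,1, -0.457,0.015,0,0,0,0,1, -0.457,0.015,0,0,0,0,1, -0.457,0.015,0,0,0,0,1, -0.457,0.015,0,0,0,0,1, -0.457,0.015,0,0,0,0,1, -0.457,0.015,0,0,0,0,1]'
cat > stones.py <<'E'
from h import *
def stones(c):
    H=hsv(c);P=cloud(c);m=((H[...,0]<14)|(H[...,0]>172))&(H[...,1]>100)&(H[...,2]>60)
    for b,st,ce in blobs(m,100):
        t=P[b];t=t[(t[:,2]>.034)&(t[:,2]<.05)]
        if len(t)<50: continue
        (x,y),r=cv2.minEnclosingCircle((t[:,:2]*1000).astype(np.float32))
        print("px",ce.round(0),len(t),"z",np.median(t[:,2]).round(4),"mean",(t[:,:2].mean(0)*1e3).round(1),"enc",round(x,1),round(y,1),round(r,1))
E
python3 - <<'E'
from stones import *
s=robot.get_state();print(s["time_s"],s["position"],s["joint_pos"].round(2))
c=vision.camera("wrist");cv2.imwrite("pics/w2.png",c["image"][:,:,::-1]);stones(c);tool((.523,.257,.10),178)
E
```

```text
time_s: 2.85
position: [0.5201, 0.3278, 0.2506]
tool_rot: [2.185, -2.256, -0.002]
force: [-0.0, -0.8, 0.2]
width: 0.0877
2.85 [0.52014073 0.32783253 0.25062342] [ 0.88  0.26 -0.12 -0.   -1.2  -0.91]
px [151.  92.] 391 z 0.0425 mean [689.8 231.3] enc 705.1 229.7 28.1
px [310. 112.] 381 z 0.0393 mean [525.3 257. ] enc 525.0 257.1 12.0
px [303. 165.] 372 z 0.0394 mean [535.6 313.5] enc 535.5 313.8 12.5
px [332. 210.] 329 z 0.0394 mean [504.8 368.9] enc 504.9 369.2 12.3
shift mm [ 70.6  -5.2 150.8] len 167.0 turns [[0.0, 0.0, 0.1], [-0.1, 0.1, -179.9]]
```

View pics/w2.png

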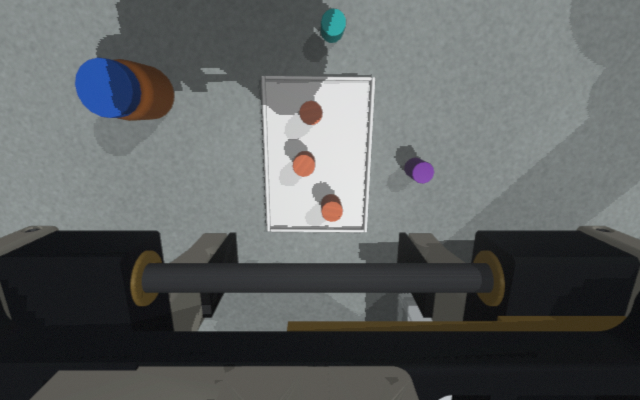

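The three stones in the tray are at px (310,112), (303,165) and (332,210); their measured positions agree with the top view. The purple and turquoise decoys are outside the tray. I'll pick the stone at (525,257) first.

```bash
python3 -m handwheel '[0.071,-0.0074,0.150,0,0,0,0.4, 0.071,-0.0074,0.150,0,0,0,0.4, 0.071,-0.0074,0.150,0,0,0,0.4, 0.071,-0.0074,0.150,0,0,0,0.4, 0.071,-0.0074,0.150,0,0,0,0.4, 0.071,-0.0074,0.19,0,0,0,0.4, 0.071,-0.0074,0.21,0,0,0,0.4, 0.071,-0.0074,0.21,0,0,0,0.4, 0.071,-0.0074,0.21,0,0,0,0.4]' 20
python3 -c "
from h import *
tool((.5252,.257,.041),178)"
```

```text
time_s: 3.8
position: [0.5262, 0.257, 0.0426]
tool_rot: [-2.184, 2.256, 0.001]
force: [1.0, 0.3, -0.0]
width: 0.0614
shift mm [-0.   1.   1.6] len 2.0 turns [[-0.0, 0.1, 0.1], [-0.1, -0.1, -179.9]]
```

```bash
python3 -m handwheel '[0,0.001,0.001,0,0,0,-1, 0,0.001,0.001,0,0,0,-1, 0,0.001,0.001,0,0,0,-1, 0,0.001,0.001,0,0,0,-1, 0,0.001,0.001,0,0,0,-1, 0,0.001,0.001,0,0,0,-1]' 20
python3 -m handwheel '[0,0,-0.04,0,0,0,-1, 0,0,-0.08,0,0,0,-1, 0,0,-0.08,0,0,0,-1, 0,0,-0.08,0,0,0,-1]'
python3 -c "
from h import *
tool((.5677,.0023,.12),178)"
```

```text
time_s: 4.4
position: [0.5253, 0.2571, 0.0418]
tool_rot: [-2.184, 2.256, 0.001]
force: [-1.4, -0.8, 2.9]
width: 0.025
time_s: 4.8
position: [0.5254, 0.2574, 0.1227]
tool_rot: [-2.182, 2.254, 0.001]
force: [0.3, -0.7, -1.6]
width: 0.0253
shift mm [253.6 -50.5   2. ] len 259.0 turns [[-0.1, 0.2, 0.1], [-0.3, -0.2, -179.9]]
```

```bash
python3 -m handwheel '[0.2536,-0.0505,0.002,0,0,0,-1, 0.2536,-0.0505,0.002,0,0,0,-1, 0.2536,-0.0505,0.002,0,0,0,-1, 0.2536,-0.0505,0.002,0,0,0,-1, 0.2536,-0.0505,0.002,0,0,0,-1, 0.2536,-0.0505,0.002,0,0,0,-1, 0.2536,-0.0505,0.002,0,0,0,-1, 0.2536,-0.0505,0.02,0,0,0,-1, 0.2536,-0.0505,0.02,0,0,0,-1]'
python3 - <<'E'
from h import *
tool((.5677,.0023,.0675),178);c=vision.camera("wrist");cv2.imwrite("pics/w3.png",c["image"][:,:,::-1])
E
```

```text
time_s: 5.7
position: [0.5658, 0.0027, 0.0993]
tool_rot: [-2.185, 2.257, 0.005]
force: [-0.2, 0.7, -0.3]
width: 0.0251
shift mm [ 0.4 -2.  31.8] len 32.0 turns [[0.1, 0.2, 0.1], [-0.2, 0.2, -179.9]]
```

View pics/w3.png

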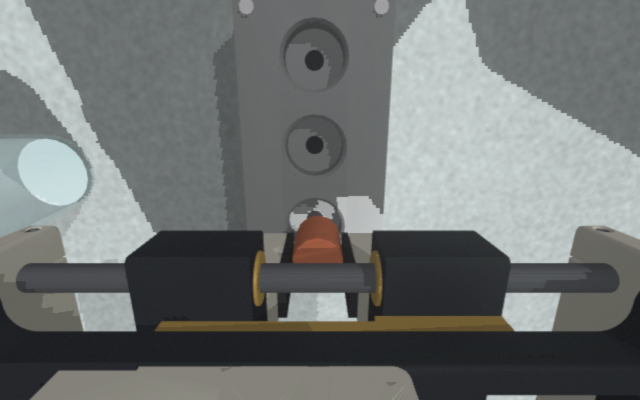

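The stone is held between the fingers at (318,240), just over the well at (315,215). The two empty wells are at (314,54) and (315,144). I'll lower it.

```bash
python3 -m handwheel '[0,-0.002,0.005,0,0,0,-1, 0,-0.002,0.012,0,0,0,-1, 0,-0.002,0.02,0,0,0,-1, 0,-0.002,0.026,0,0,0,-1, 0,-0.002,0.030,0,0,0,-1, 0,-0.002,0.0315,0,0,0,-1, 0,-0.002,0.0315,0,0,0,-1]'
python3 -c "
from h import *
tool((.5677,.0023,.0668),178)"
```

```text
time_s: 6.45
position: [0.5684, 0.0029, 0.0688]
tool_rot: [-2.185, 2.256, 0.004]
force: [-0.3, -0.3, -0.0]
width: 0.0253
shift mm [0.6 0.7 2. ] len 2.0 turns [[0.1, 0.1, 0.2], [-0.2, 0.1, -179.8]]
```

```bash
python3 -m handwheel '[0.0005,0.0005,0.002,0,0,0,-1, 0.0005,0.0005,0.002,0,0,0,-1, 0.0005,0.0005,0.002,0,0,0,-1]'
python3 -m handwheel '[0,0,0,0,0,0,-0.2, 0,0,0,0,0,0,0, 0,0,0,0,0,0,0.2, 0,0,0,0,0,0,0.2,0,0,-0.03,0,0,0,0.4, 0,0,-0.06,0,0,0,0.4, 0,0,-0.06,0,0,0,0.4]'
python3 -c "
from h import *
tool((.5356,.3136,.11),178)"
```

```text
time_s: 6.75
position: [0.5679, 0.0023, 0.0669]
tool_rot: [-2.185, 2.256, 0.004]
force: [-0.9, -0.4, -0.6]
width: 0.0255
time_s: 7.45
position: [0.5705, 0.0027, 0.131]
tool_rot: [-2.182, 2.251, -0.002]
force: [-0.4, -0.0, -0.3]
width: 0.0607
shift mm [-309.6   44.6   22. ] len 314.0 turns [[-0.3, 0.2, 0.2], [-0.4, -0.5, -179.8]]
```

```bash
python3 -m handwheel '[-0.3096,0.0446,0.022,0,0,0,0.4, -0.3096,0.0446,0.022,0,0,0,0.4, -0.3096,0.0446,0.022,0,0,0,0.4, -0.3096,0.0446,0.022,0,0,0,0.4, -0.3096,0.0446,0.022,0,0,0,0.4, -0.3096,0.0446,0.022,0,0,0,0.4, -0.3096,0.0446,0.022,0,0,0,0.4, -0.3096,0.0446,0.022,0,0,0,0.4, -0.3096,0.0446,0.022,0,0,0,0.4]'
python3 - <<'E'
from stones import *
tool((.5356,.3136,.041),178)
stones(vision.camera("wrist"))
E
```

```text
time_s: 8.35
position: [0.5352, 0.3132, 0.1094]
tool_rot: [-2.183, 2.251, -0.002]
force: [-0.5, -0.2, -0.1]
width: 0.0614
shift mm [-0.2 -0.  68.4] len 68.0 turns [[-0.3, 0.2, 0.3], [-0.3, -0.4, -179.7]]
px [ 63. 100.] 1267 z 0.0428 mean [689.9 228.5] enc 705.2 228.9 28.2
px [318. 215.] 922 z 0.0394 mean [535.7 313.1] enc 535.6 313.7 12.6
px [361. 296.] 178 z 0.0395 mean [504.9 377.7] enc 505.0 374.8 10.2
```

```bash
python3 -m handwheel '[0,0,0.035,0,0,0,0.4, 0,0,0.060,0,0,0,0.4, 0,0,0.068,0,0,0,0.4, 0,0,0.068,0,0,0,0.4, 0,0,0.068,0,0,0,-1, 0,0,0.068,0,0,0,-1, 0,0,0.068,0,0,0,-1, 0,0,0.068,0,0,0,-1, 0,0,0.068,0,0,0,-1, 0,0,0.068,0,0,0,-1]'
python3 -m handwheel '[0,0,-0.04,0,0,0,-1, 0,0,-0.08,0,0,0,-1, 0,0,-0.08,0,0,0,-1, 0,0,-0.08,0,0,0,-1]'
python3 -c "
from h import *
tool((.566,-.0498,.112),178)"
```

```text
time_s: 9.4
position: [0.5358, 0.313, 0.0421]
tool_rot: [-2.182, 2.251, -0.002]
force: [-0.4, 0.4, 2.5]
width: 0.0252
time_s: 9.8
position: [0.5357, 0.3133, 0.1233]
tool_rot: [-2.18, 2.249, -0.001]
force: [-0.4, -0.6, -1.0]
width: 0.025
shift mm [362.  -41.5   9.5] len 364.0 turns [[-0.4, 0.3, 0.2], [-0.5, -0.6, -179.8]]
```

```bash
python3 -m handwheel '[0.362,-0.0415,-0.003,0,0,0,-1, 0.362,-0.0415,-0.003,0,0,0,-1, 0.362,-0.0415,-0.003,0,0,0,-1, 0.362,-0.0415,-0.003,0,0,0,-1, 0.362,-0.0415,-0.003,0,0,0,-1, 0.362,-0.0415,-0.003,0,0,0,-1, 0.362,-0.0415,-0.003,0,0,0,-1, 0.362,-0.0415,-0.003,0,0,0,-1, 0.362,-0.0415,-0.003,0,0,0,-1, 0.362,-0.0415,0.010,0,0,0,-1, 0.362,-0.0415,0.020,0,0,0,-1, 0.362,-0.0415,0.020,0,0,0,-1]'
python3 -c "
from h import *
tool((.566,-.0498,.0671),178)"
```

```text
time_s: 11.0
position: [0.5646, -0.0487, 0.099]
tool_rot: [-2.184, 2.25, 0.002]
force: [0.8, -0.6, -0.1]
width: 0.0253
shift mm [ 1.2 -1.4 31.9] len 32.0 turns [[-0.2, 0.3, 0.3], [-0.5, -0.3, -179.7]]
```

```bash
python3 -m handwheel '[0.001,-0.0015,0.005,0,0,0,-1, 0.001,-0.0015,0.012,0,0,0,-1, 0.001,-0.0015,0.02,0,0,0,-1, 0.001,-0.0015,0.026,0,0,0,-1, 0.001,-0.0015,0.030,0,0,0,-1, 0.001,-0.0015,0.0315,0,0,0,-1, 0.001,-0.0015,0.0315,0,0,0,-1]'
python3 -c "
from h import *
tool((.566,-.0498,.0671),178)"
```

```text
time_s: 11.7
position: [0.5662, -0.0497, 0.0674]
tool_rot: [-2.184, 2.25, 0.002]
force: [-0.2, -0.5, -0.3]
width: 0.0251
shift mm [0.1 0.2 0.3] len 0.0 turns [[-0.2, 0.3, 0.3], [-0.5, -0.3, -179.7]]
```

```bash
python3 -m handwheel '[0,0,0,0,0,0,-0.2, 0,0,0,0,0,0,0, 0,0,0,0,0,0,0.2, 0,0,0,0,0,0,0.2,0,0,-0.03,0,0,0,0.4, 0,0,-0.06,0,0,0,0.4, 0,0,-0.06,0,0,0,0.4, 0,0,-0.06,0,0,0,0.4]'
python3 -c "
from h import *
tool((.5048,.3690,.11),178)"
```

```text
time_s: 12.5
position: [0.5663, -0.0498, 0.1282]
tool_rot: [-2.183, 2.249, 0.001]
force: [0.0, 1.4, -0.5]
width: 0.0612
shift mm [-416.7   74.2   20.3] len 424.0 turns [[-0.3, 0.3, 0.3], [-0.5, -0.4, -179.7]]
```

```bash
python3 -m handwheel '[-0.4167,0.0742,0.018,0,0,0.3,0.4, -0.4167,0.0742,0.018,0,0,0.3,0.4, -0.4167,0.0742,0.018,0,0,0.3,0.4, -0.4167,0.0742,0.018,0,0,0.3,0.4, -0.4167,0.0742,0.018,0,0,0.3,0.4, -0.4167,0.0742,0.018,0,0,0.3,0.4, -0.4167,0.0742,0.018,0,0,0.3,0.4, -0.4167,0.0742,0.018,0,0,0.3,0.4, -0.4167,0.0742,0.018,0,0,0.3,0.4, -0.4167,0.0742,0.018,0,0,0.3,0.4, -0.4167,0.0742,0.018,0,0,0.3,0.4, -0.4167,0.0742,0.018,0,0,0.3,0.4]'
python3 - <<'E'
from stones import *
tool((.5048,.3690,.041),178)
stones(vision.camera("wrist"))
E
```

```text
time_s: 13.7
position: [0.5046, 0.3676, 0.1117]
tool_rot: [-2.177, 2.257, 0.001]
force: [0.1, -0.1, -0.4]
width: 0.061
shift mm [-1.   0.2 70.7] len 71.0 turns [[-0.2, 0.3, -0.1], [0.4, 0.3, 179.9]]
px [36. 43.] 80 z 0.0372 mean [693.  246.6] enc 692.9 243.9 13.2
px [10. 34.] 169 z 0.0408 mean [688.6 242.8] enc 690.0 243.4 6.3
px [319. 216.] 911 z 0.0394 mean [504.5 368.9] enc 504.4 369.4 12.7
```

```bash
python3 -m handwheel '[-0.001,0,0.035,0,0,0,0.4, -0.001,0,0.060,0,0,0,0.4, -0.001,0,0.070,0,0,0,0.4, -0.001,0,0.070,0,0,0,0.4, -0.001,0,0.070,0,0,0,-1, -0.001,0,0.070,0,0,0,-1, -0.001,0,0.070,0,0,0,-1, -0.001,0,0.070,0,0,0,-1, -0.001,0,0.070,0,0,0,-1, -0.001,0,0.070,0,0,0,-1]'
python3 -m handwheel '[0,0,-0.04,0,0,0,-1, 0,0,-0.08,0,0,0,-1, 0,0,-0.08,0,0,0,-1, 0,0,-0.08,0,0,0,-1]'
python3 -c "
from h import *
tool((.564,-.1016,.125),178)"
```

```text
time_s: 14.75
position: [0.5053, 0.3691, 0.0425]
tool_rot: [-2.176, 2.256, 0.001]
force: [-1.8, -1.0, 3.2]
width: 0.0253
time_s: 15.15
position: [0.5051, 0.3692, 0.1237]
tool_rot: [-2.174, 2.255, 0.002]
force: [-0.6, -0.7, -0.8]
width: 0.0255
shift mm [468.3 -76.   -4.6] len 474.0 turns [[-0.3, 0.5, -0.1], [0.7, 0.5, 179.9]]
```

```bash
python3 -m handwheel '[0.468,-0.076,-0.004,0,0,0,-1, 0.468,-0.076,-0.004,0,0,0,-1, 0.468,-0.076,-0.004,0,0,0,-1, 0.468,-0.076,-0.004,0,0,0,-1, 0.468,-0.076,-0.004,0,0,0,-1, 0.468,-0.076,-0.004,0,0,0,-1, 0.468,-0.076,-0.004,0,0,0,-1, 0.468,-0.076,-0.004,0,0,0,-1, 0.468,-0.076,-0.004,0,0,0,-1, 0.468,-0.076,-0.004,0,0,0,-1, 0.468,-0.076,-0.004,0,0,0,-1, 0.468,-0.076,0.01,0,0,0,-1]'
python3 -c "
from h import *
tool((.564,-.1016,.0672),178)"
```

```text
time_s: 16.35
position: [0.5645, -0.102, 0.1106]
tool_rot: [-2.171, 2.256, 0.001]
force: [-0.3, 0.4, -0.7]
width: 0.0252
shift mm [-0.   0.8 43.3] len 43.0 turns [[-0.4, 0.5, -0.2], [0.7, 0.6, 179.8]]
```

```bash
python3 -m handwheel '[0,0.0005,0.008,0,0,0,-1, 0,0.0005,0.018,0,0,0,-1, 0,0.0005,0.028,0,0,0,-1, 0,0.0005,0.036,0,0,0,-1, 0,0.0005,0.041,0,0,0,-1, 0,0.0005,0.043,0,0,0,-1, 0,0.0005,0.043,0,0,0,-1]'
python3 -c "
from h import *
tool((.564,-.1016,.0672),178)"
```

```text
time_s: 17.05
position: [0.5644, -0.1015, 0.0677]
tool_rot: [-2.172, 2.256, 0.001]
force: [-0.8, 0.2, -0.2]
width: 0.0254
shift mm [0.1 0.4 0.5] len 1.0 turns [[-0.4, 0.4, -0.2], [0.7, 0.6, 179.8]]
```

```bash
python3 -m handwheel '[0,0,0,0,0,0,-0.2, 0,0,0,0,0,0,0, 0,0,0,0,0,0,0.2, 0,0,0,0,0,0,0.2,0,0,-0.03,0,0,0,0.4, 0,0,-0.07,0,0,0,0.4, 0,0,-0.11,0,0,0,0.4, -0.05,0,-0.14,0.4,-0.4,0,0.4, -0.09,0,-0.14,0.4,-0.4,0,0.4, -0.12,0,-0.14,0.4,-0.4,0,0.4, -0.12,0,-0.14,0.4,-0.4,0,0.4, -0.12,0,-0.14,0.4,-0.4,0,0.4]'
python3 - <<'E'
from h import *
c=vision.camera("wrist");cv2.imwrite("pics/w4.png",c["image"][:,:,::-1])
H=hsv(c);P=cloud(c);m=((H[...,0]<14)|(H[...,0]>172))&(H[...,1]>100)&(H[...,2]>50)
for b,st,ce in blobs(m,100):
    t=P[b];t=t[(t[:,2]>.055)&(t[:,2]<.08)]
    if len(t)>40:
        (x,y),r=cv2.minEnclosingCircle((t[:,:2]*1000).astype(np.float32));print(ce.round(0),len(t),np.median(t[:,2]).round(4),round(x,1),round(y,1),round(r,1),(t.mean(0)*1e3).round(1))
tool((.476,-.2155,.20),178)
E
```

```text
time_s: 18.25
position: [0.5678, 0.018, 0.2086]
tool_rot: [-2.167, 2.247, 0.0]
force: [0.1, -0.3, 0.5]
width: 0.0609
[318.  52.] 822 0.0642 565.1 -100.2 13.1 [ 564.9 -100.1   64.1]
[319. 116.] 659 0.0644 566.5 -48.2 12.7 [566.6 -48.4  64.3]
[319. 170.] 618 0.0643 567.9 2.0 12.8 [567.8   1.3  64. ]
shift mm [236.1  83.1   3.9] len 250.0 turns [[-0.8, 0.8, -0.1], [1.3, 1.2, 179.9]]
```

View pics/w4.png

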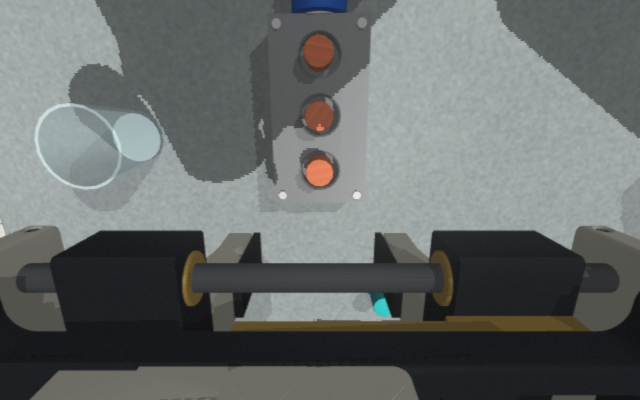

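All three stones stand upright in the wells, at px (318,52), (319,116) and (319,170). Their tops measure about 64 mm, against an expected 65, so they are seated. Now the handle.

```bash
python3 -m handwheel '[0.236,0.083,0.004,-0.8,0.8,0,0.4, 0.236,0.083,0.004,-0.8,0.8,0,0.4, 0.236,0.083,0.004,-0.8,0.8,0,0.4, 0.236,0.083,0.004,-0.8,0.8,0,0.4, 0.236,0.083,0.004,-0.8,0.8,0,0.4, 0.236,0.083,0.004,-0.8,0.8,0,0.4, 0.236,0.083,0.004,-0.8,0.8,0,0.4, 0.236,0.083,0.004,-0.8,0.8,0,0.4]'
python3 - <<'E'
from h import *
tool((.4765,-.2155,.095),178)
c=vision.camera("wrist");P=cloud(c);t=P[(P[...,2]>.104)&(P[...,2]<.118)&(abs(P[...,0]-.476)<.03)&(abs(P[...,1]+.215)<.03)];print(len(t),t.mean(0),cv2.minAreaRect((t[:,:2]*1000).astype(np.float32)))
H=hsv(c);m=(H[...,0]>12)&(H[...,0]<30)&(H[...,1]>110)&(abs(P[...,0]-.4346)<.02)&(abs(P[...,1]+.26)<.02)
for b,st,ce in blobs(m): t=P[b];t=t[t[:,2]>.043];print("clip",st,t.mean(0).round(4),cv2.minAreaRect((t[:,:2]*1000).astype(np.float32)))
E
```

```text
time_s: 19.1
position: [0.476, -0.2157, 0.1998]
tool_rot: [-2.178, 2.264, 0.001]
force: [-0.6, 0.8, -1.0]
width: 0.0613
shift mm [-1.000e-01 -5.000e-01  1.048e+02] len 105.0 turns [[0.0, 0.0, -0.2], [0.1, -0.0, 179.8]]
844 [ 0.47581337 -0.21714657  0.11067734] ((475.8779602050781, -216.04383850097656), (29.746322631835938, 17.27759552001953), 88.24398803710938)
clip [355 129  12  21 230] [ 0.4344 -0.2617  0.0464] ((434.5970458984375, -261.36920166015625), (10.268095970153809, 18.655851364135742), 0.17368659377098083)
clip [431 251  22  51 488] [ 0.4415 -0.2461  0.2653] ((441.3848876953125, -245.50286865234375), (11.018139839172363, 2.020759344100952), 86.98455047607422)
```

```bash
python3 -m handwheel '[0,-0.0003,0.045,0,0,0,0.4, 0,-0.0003,0.080,0,0,0,0.4, 0,-0.0003,0.105,0,0,0,0.4, 0,-0.0003,0.105,0,0,0,0.4, 0,-0.0003,0.105,0,0,0,-1, 0,-0.0003,0.105,0,0,0,-1, 0,-0.0003,0.105,0,0,0,-1, 0,-0.0003,0.105,0,0,0,-1, 0,-0.0003,0.105,0,0,0,-1, 0,-0.0003,0.105,0,0,0,-1, 0,-0.0003,0.105,0,0,0,-1]' 45
python3 - <<'E'
from h import *
s=robot.get_state();p=s["position"];a=np.radians(-2);d=np.array([np.cos(a),np.sin(a),0])
tool(p-d*.0398)
E
```

```text
time_s: 20.25
position: [0.4759, -0.2152, 0.0952]
tool_rot: [2.18, -2.262, -0.002]
force: [-3.8, 0.9, 5.3]
width: 0.0176
shift mm [ 0.1 39.8  0.1] len 40.0
```

```bash
python3 -m handwheel '[0,0.004,0,0,0,0,-1, 0,0.010,0,0,0,0,-1, 0,0.016,0,0,0,0,-1, 0,0.022,0,0,0,0,-1, 0,0.028,0,0,0,0,-1, 0,0.033,0,0,0,0,-1, 0,0.037,0,0,0,0,-1, 0,0.040,0,0,0,0,-1, 0,0.040,0,0,0,0,-1, 0,0.040,0,0,0,0,-1, 0,0.040,0,0,0,0,-1, 0,0.040,0,0,0,0,-1]'
python3 - <<'E'
from h import *
s=robot.get_state();print(s["position"])
for n in("top","wrist"):
    c=vision.camera(n);cv2.imwrite(f"pics/{n}5.png",c["image"][:,:,::-1])
    if n=="wrist":
        print("pred pointer end px, clip top px",pix(c,(.436,-.25,.039)),pix(c,(.4346,-.261,.047)))
        cv2.imwrite("pics/w5.png",cv2.resize(c["image"][60:260,220:420,::-1],None,fx=3,fy=3,interpolation=cv2.INTER_CUBIC))
E
```

```text
time_s: 21.45
position: [0.4371, -0.2139, 0.0952]
tool_rot: [-2.18, 2.261, -0.001]
force: [6.8, -3.0, -8.2]
width: 0.0176
[ 0.43712641 -0.21386208  0.09524039]
pred pointer end px, clip top px [317.68881524 170.8378321 ] [319.3410962  155.19695311]
```

View pics/w5.png

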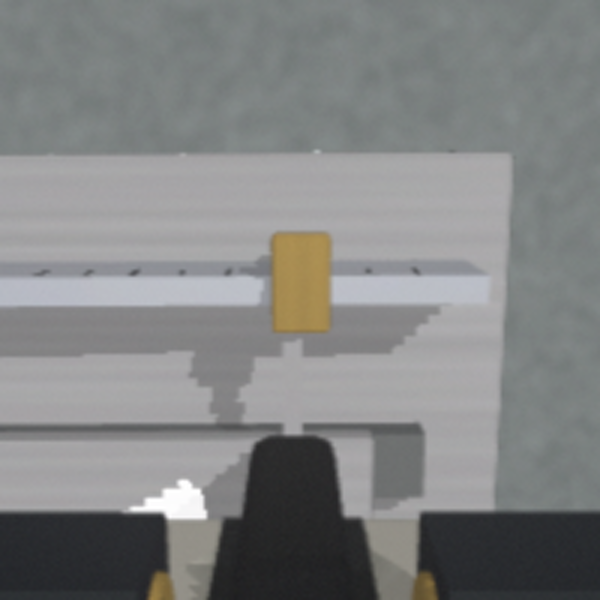

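The crop shows the pointer at column 293 and the clip's middle at column 301 (12 mm is about 57 px). The pointer is already beside the clip, about 1.5 mm short of its middle, so I nudge it further.

```bash
python3 -m handwheel '[0,0.0025,0,0,0,0,-1, 0,0.0025,0,0,0,0,-1, 0,0.0025,0,0,0,0,-1, 0,0.0025,0,0,0,0,-1, 0,0.0025,0,0,0,0,-1, 0,0.0025,0,0,0,0,-1, 0,0.0025,0,0,0,0,-1, 0,0.0025,0,0,0,0,-1]'
python3 - <<'E'
from h import *
s=robot.get_state();print(s["position"],s["width"],abs(s["dq"]).max())
c=vision.camera("wrist");H=hsv(c);P=cloud(c)
a=np.radians(-2);d=np.array([np.cos(a),np.sin(a)])
m=(H[...,0]>12)&(H[...,0]<30)&(H[...,1]>110)&(abs(P[...,0]-.4346)<.02)&(abs(P[...,1]+.26)<.02)&(P[...,2]<.06)
for b,st,ce in blobs(m): q=ray(c,ce,.0465)[0];print("clip",st,"rig x mm",q[:2]@d*1e3)
p=P[(abs(P[...,2]-.039)<.004)&(P[...,1]>-.25)&(P[...,1]<-.238)&(abs(P[...,0]-.435)<.012)];
if len(p): print("pointer",len(p),(p[:,:2]@d*1e3).mean(),(p[:,:2]@d*1e3).min(),(p[:,:2]@d*1e3).max())
t=vision.camera("top");cv2.imwrite("pics/end.png",np.hstack([cv2.resize(c["image"][60:260,220:420,::-1],(400,400)),cv2.resize(t["image"][190:290,295:395,::-1],(400,400))]))
E
```

```text
time_s: 22.35
position: [0.4357, -0.2138, 0.0952]
tool_rot: [-2.179, 2.26, -0.004]
force: [7.5, -2.4, -7.3]
width: 0.0178
[ 0.43573942 -0.2138498   0.09524134] 0.01776292373739985 0.001501023083137313
clip [309 138  18  33 579] rig x mm 443.25334882078494
pointer 111 443.3113271133355 441.7389561657927 444.9328081856624
```

View pics/end.png

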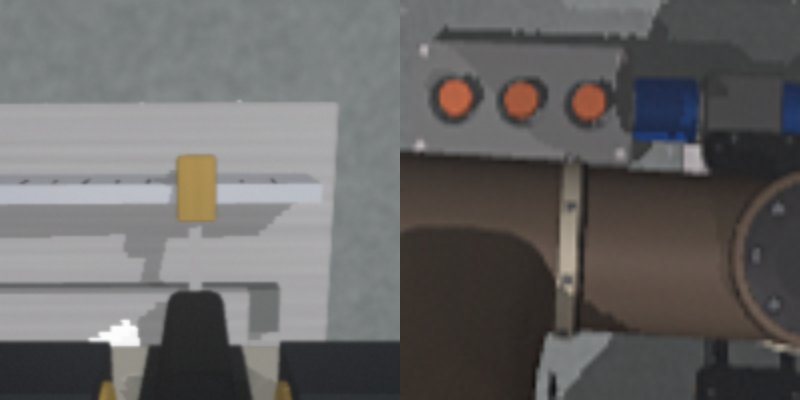

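The pointer (column 195) lines up with the clip (column 196), and the stones still stand in their wells. It has been held there for more than 0.8 s, so I hand in.

```bash
python3 -c "
from bench import robot
print(robot.hand_in()); s=robot.get_state(); print(s['time_s'],s['position'],s['width'])"
```

```text
the job is handed in; nothing more can be done
None
the job is handed in; nothing more can be done
```

The three stones stand in the three wells, and the valve handle is held out at the clip. I handed the job in while still gripping it, with the clock at about 22.5 s of the 72 s allowed.

- **Stones:** The wrist camera put all three upright, within about 2 mm of the well axes. Their tops measured about 64 mm against an expected 65 mm, so they are resting on the floors. A later top view showed them still in place.
- **Valve:** The first pull stopped about 1.5 mm short of the clip's middle, still within its width, so I nudged it further. The pointer then measured 443.3 mm along the travel, the same as the clip's middle. The gripper was holding the handle at its 45 N grip setting, opening 17.8 mm, and the arm was still.
- **Bystanders and look-alikes:** I did not touch the jar, beaker, bottle or the purple and turquoise look-alikes. I did not re-measure their positions at the end.

No check failed. The only disagreement was the stone positions, up to about 2 mm apart between the first top view and the wrist view. I used the wrist view.

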